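# Feed the collet rack past the sprung gate

### The arm

A 6-joint arm with a two-finger parallel gripper is mounted at the origin on a cart in front of the work surface, level with it; the furniture and walls round the work are solid. World frame = base frame: x ahead of the robot, y to its left, z up, the work surface at z = 0. Lengths are in m, angles in rad, forces in N, time in s.
With the tool pointing down it reaches from about 0.425 to 0.95 m from the base axis. Payload 14.7 kg.
Tool frame: the origin (TCP) lies midway between the tips of the shut fingers; the grasp point (between the pads) lies grasp_offset behind it (grasp_offset is the distance from the TCP to the grasp point, in m); z points along the fingers, y is the line along which they close (so a half turn about z gives the same grasp; the last joint's range is limited). The gripper opens to 85 mm and grips with 20 to 120 N. Pads are 22 mm wide; open, the fingers measure 114 mm over their backs; the gripper's body (76 mm by 85 mm) begins 54 mm behind the grasp point. The pads swing forward as they close: fully open they stand 13 mm farther back than shut.
Start: joints at [1.297, 0.48, 1.596, -0, 1.065, -0.047], TCP at [0.146, 0.633, 0.231] pointing down, gripper open.
Joint ranges: [-2.75, 2.75], [-0.82, 2.05], [0.23, 2.67], [-1.56, 4.7], [0.09, 2.69], [-2.92, 2.92]. Speed limits (rad/s): [1.89, 1.89, 2.39, 3.01, 3.01, 3.01].

### API

Orientations are given as a 3x3 rotation matrix whose columns are the frame's x, y, z axes.
In Python, from plant import get_obs, read_camera, sign_off, grasp_offset gives the robot as it stands.
- The arm moves only by the tool apply_moves, never from a script. Its argument "targets" is one flat list of numbers, 4 for each row, row after row: the shift along the tool's x, y, z in mm, then the turn about the tool's z in rad. In form: [tx, ty, tz, spin, tx, ty, tz, spin, ...]. A call has 1 to 20 rows; each row is the pose to reach, as a shift and turn from the pose commanded when the call began, along the tool's axes at that moment; what a row does not reach only later rows make up. A row lasts 1/12 s, in which the tool goes at most 41.7 mm and 7.16 degrees, less where a joint would pass 70% of its speed; a pose out of reach is approached as far as the arm can. A call with a gripper value outside its range is refused whole. "gripper" is the closure, from 0 (fully open) to 1 (shut), set as the call begins (left out, the last holds). The fingers move at their own pace and stop on an object; the grip force is fixed at half the most. Time passes only in rows, so rows that repeat a pose let the fingers close. It gives the time, the measured TCP pose, the force, the opening and the grip force at its end, in the units of the state.
- get_obs(): the state, without advancing time (a new reading comes with each control period).
- read_camera(name): name is "scene" or "top" or "wrist"; returns a dict with "image" (420x560x3 uint8, red, green, blue), "mtx" (3x3 intrinsics, pixels), "R" (3x3) and "t" (3): a world point X has camera coordinates R X + t; the wrist camera has in their place "hand_eye" (4x4, takes a point from camera to tool coordinates, whose origin is the TCP and whose axes are the flange's). Camera axes: x right, y down, z forward; pixel columns grow to the right and rows downward; lengths in m; the calibration is good to about 2 mm. A picture is of the moment at which its call begins: read the wrist's pose just before it. There is no depth.
- sign_off(): hands the job in; it is judged then, once.
The state is a dict: "time_s": time; "q": joint angles; "joint_vel": joint speeds; "effort": joint torques, N m; "ee_pos": TCP position; "ee_rot": TCP orientation; "force": force on the tool from outside, world axes, zero at the start; "ft_torque": the same for the moment, N m; "width": finger opening in m; "gripper_force": force on a finger pad.
Only numpy, scipy, OpenCV 4.12 (cv2) and the standard library are available. Lean on these libraries where they do the work, as an engineer would, in place of code of your own. Each camera call takes 0.05 s, during which the arm holds its last target. There are 200 camera calls.

### The job

Press the long treadle beside the chute down with one fingertip so that the gate swings up, and keep it down while your other finger pushes the wooden collet rack by its tall rear plate along the chute, under the open gate, until the rack meets the end stop. Then take the hand away so that the gate drops shut in the gap behind the rack's block. Only push the rack, do not grip or lift it; the gate must not strike the rack or its collets, the collets must stay standing in their holes, and the things lying round the chute must be left where they are.

Things in the scene. Friction and masses are not known exactly. Their poses are not given: they have to be found in the camera images.
- chute: Fixed feed chute on a grey board (x -100 to 235, y -96 to 68 mm). Origin at table height under the gate's shaft, beside the treadle's middle; x = direction the rack is pushed (about the robot's left), y = toward the treadle (about toward the robot), z up. Floor z 6 mm; two walls, tops z 18, leave a 49 mm channel centred at y -52. Bearing blocks on the shaft at x -99, 111, 159 mm, tops z 55.
- gate_hinge (a joint): Hinge of gate and treadle, which turn as one about the shaft (along the chute's x at y 0, z 45 mm). 0 = shut, 0.8 rad = fully open (hard stop); it grows as the treadle is pressed down. A spring always closes it: 2 to 5 N on the treadle holds it open, and let go it drops shut. The loaded rack passes freely from 0.6 rad up.
- treadle_mid (a point): Point on top of the treadle, half way along it, 45 mm out from the shaft; moves with it. Treadle: aluminium plate with a rubber pad, 180 mm long (chute x -90 to 90 mm), 10 to 60 mm out from the shaft on the +y side; fingertips may press and slide anywhere along it. Slope up outward = 0.3 - q at joint value q. 45 mm out, its top is at z 63 mm shut, 35 at q 0.6, 28 at 0.75.
- gate: Shaft, treadle and gate in one. Gate: steel arm and leaf, 7 mm thick, at chute x = 135 mm, reaching 70 mm from the shaft across the channel. Shut, its lower edge is at z 19 mm, so it blocks the rack's block but not the low tail; open, its tip rises to about z 100 mm. The rack cannot push it open. Origin on the shaft axis at chute x 0; turns about its x.
- rack: Loose wooden rack in the channel, about 0.25 kg, 46 mm wide, 143 long, x along the chute's x. Origin under the centre of its front block (x -31 to 31 mm, 30 high; collets rise to 38). Behind it a low tail 8 mm high, then an upright push plate, x -112 to -106 mm, 44 high. At the start the block's front is 8 to 38 mm short of the gate; the treadle lies beside the push plate all the way.
- push_face (a point): Middle of the rear (-x) face of the rack's push plate, 30 mm above the rack's underside, 112 mm behind the rack's origin; push here along the chute's x.
- rack_home (a point): Fixed point on the chute floor where the rack's origin lies when its front meets the end stop (a cross bar, face at chute x 222 mm, top z 28 mm); axes as the chute's. The gate then falls 25 mm behind the block, over the tail, with the push plate still 50 mm short of the gate.
- collet_1: Thinnest of three loose steel collets, 8 mm thick, 26 mm tall, in the rear hole of the rack (x = -19 mm); origin at its underside, 12 mm above the rack's underside, z along it.
- collet_2: Collet 9 mm thick, 26 mm tall, in the middle hole of the rack; origin at its underside.
- collet_3: Collet 10 mm thick, 26 mm tall, in the front hole of the rack (x = 19 mm); origin at its underside.
- loupe: Bystander: black eyepiece loupe, 38 mm across, 32 mm tall, behind the chute; origin under its centre.
- screwdriver_green: Bystander: small screwdriver with a green cap, 146 mm long, lying in front of the treadle; origin under its centre.
- brass_bar_1: Bystander: brass bar 75 x 10 x 10 mm lying behind the chute; origin under its centre.
- v_block: Bystander: steel V-block 34 x 40 x 28 mm beside the outfeed end; origin under its centre.
- paste_tin: Bystander: round tin, 56 mm across, 22 mm high, before the infeed end; origin under its centre.
Mind the look-alikes: they are no part of the job. There is more than one size of the rack; the job needs the largest.

How it is judged:
On the way, in this order (a step that is already met when the one before it is completed fails the run):
1. a fingertip holds the treadle down and the gate open while the rack is still short of it (value of joint gate_hinge above 0.5 rad and contact force between the fingers and gate above 0.2 N and x of rack in the frame of rack_home below -0.091 m), for 0.1 s.
2. the rack's block is under the gate, which a fingertip holds open (value of joint gate_hinge above 0.5 rad and contact force between the fingers and gate above 0.2 N and x of rack in the frame of rack_home between -0.075 and -0.037 m), for 0.05 s.
3. the rack has met the end stop with the gate still held open (value of joint gate_hinge above 0.5 rad and contact force between the fingers and gate above 0.2 N and x of rack in the frame of rack_home above -0.006 m), for 0.05 s.
At the end, for the whole second after the job is handed in: The rack lies flat and still with its front within 6 mm of the end stop, the gate has dropped shut (joint under 0.06 rad) behind its block, and all three collets stand in their holes (x of rack in the frame of rack_home between -0.006 and 0.006 m and value of joint gate_hinge below 0.06 rad and linear speed of rack below 0.01 m/s and height (world z) of rack below 0.012 m and angle between rack's own z axis and vertical below 0.06 rad and horizontal distance between each of collet_1, collet_2, collet_3 and rack below 0.025 m and z of each of collet_1, collet_2, collet_3 in the frame of rack below 0.018 m and angle between each of collet_1, collet_2, collet_3's own z axis and vertical below 0.3 rad); the robot touches nothing.
It fails at once if the gate strikes the rack or a collet (over 2 N) (contact force between gate and rack above 2 N or contact force between gate and collet_1 above 2 N or contact force between gate and collet_2 above 2 N or contact force between gate and collet_3 above 2 N).
It fails at once if the rack is lifted more than 10 mm or tipped (height (world z) of rack above 0.016 m or angle between rack's own z axis and vertical above 0.15 rad).
It fails at once if a collet is lifted or tipped out of its hole (z of any of collet_1, collet_2, collet_3 in the frame of rack above 0.022 m or angle between any of collet_1, collet_2, collet_3's own z axis and vertical above 0.5 rad).
It fails at once if a bystander is moved more than 20 mm (distance of any of loupe, screwdriver_green, brass_bar_1, v_block, paste_tin from where it was at the start of the episode above 0.02 m).
It also fails if it takes over 40 s, if anything falls off the work surface, if the arm or the gripper's body presses on something with over 40 N, if the wrist force passes 120 N, or if a joint passes its speed limit or range.

## Working session

There is one attempt and no reset: what is moved stays moved. The work goes in short steps, Python scripts to look and compute and a tool call to move; the robot and the scene stay as the last step left them, time stands still between calls to the robot, and variables do not carry over. Pictures are saved under pics/ and viewed, at most 10 in all, crops included, and the job is handed in when it is done.

Besides the shell and the picture viewer there is one more tool, called as name(argument=value, ...) on one line, values as JSON. apply_moves: Moves the arm, as the interface text tells. Its arguments: {"type":"object","properties":{"targets":{"type":"array"},"gripper":{"type":"number"}},"required":["targets"]}

```bash
mkdir -p pics; ls; python3 - <<'E'
from plant import get_obs, read_camera, grasp_offset
import cv2,pickle
o=get_obs();print(grasp_offset,o)
d={}
for n in ("scene","top"):
    c=read_camera(n);d[n]=c;cv2.imwrite(f"pics/{n}1.png",c["image"][:,:,::-1]);print(n,c["mtx"],c["R"],c["t"])
d["wrist"]=read_camera("wrist");print(d["wrist"]["hand_eye"])
pickle.dump((o,d),open("d1.pkl","wb"))
E
```

```text
pics
0.0187 {'time_s': 0.0, 'q': array([ 1.29741214e+00,  4.80833056e-01,  1.59687785e+00, -7.43236362e-06,
        1.06510410e+00, -4.66004454e-02]), 'joint_vel': array([ 0.00056159, -0.00032276,  0.00098498,  0.00125759, -0.00218951,
       -0.0004122 ]), 'effort': array([ 1.87409685e-03, -9.50670075e+01, -4.30159986e+01, -1.78326941e-04,
        1.30429512e-02,  3.44549665e-05]), 'ee_pos': array([0.1460183 , 0.63295761, 0.23067012]), 'ee_rot': array([[-9.74395396e-01,  2.24841073e-01, -3.23764476e-04],
       [ 2.24841301e-01,  9.74394684e-01, -1.17871448e-03],
       [ 5.04509568e-05, -1.22132958e-03, -9.99999253e-01]]), 'force': array([-0.17239061, -0.4453291 ,  0.39335152]), 'ft_torque': array([ 0.00351797, -0.01065564, -0.016584  ]), 'gripper_force': 0.0, 'width': 0.08495078780416337}
scene [[416.21478123   0.         278.93677474]
 [  0.         416.21478123 205.92908674]
 [  0.           0.           1.        ]] [[-0.49963295 -0.86610876 -0.01491735]
 [-0.56749709  0.34028614 -0.74976823]
 [ 0.654457   -0.36614335 -0.66153237]] [0.30243043 0.36360684 0.50822014]
top [[424.26464441   0.         273.81418533]
 [  0.         424.26464441 212.08782489]
 [  0.           0.           1.        ]] [[ 0.0116722  -0.99988453 -0.00973019]
 [-0.98414762 -0.00976525 -0.17708218]
 [ 0.17696672  0.01164288 -0.98414797]] [0.00452271 0.58755465 0.83581274]
[[-2.85845308e-04 -9.64224705e-01 -2.65086093e-01  6.70455255e-02]
 [ 9.99999699e-01 -4.66796336e-04  6.19615065e-04  2.14223303e-06]
 [-7.21189370e-04 -2.65085836e-01  9.64224548e-01 -1.43852371e-01]
 [ 0.00000000e+00  0.00000000e+00  0.00000000e+00  1.00000000e+00]]
```

View pics/scene1.png

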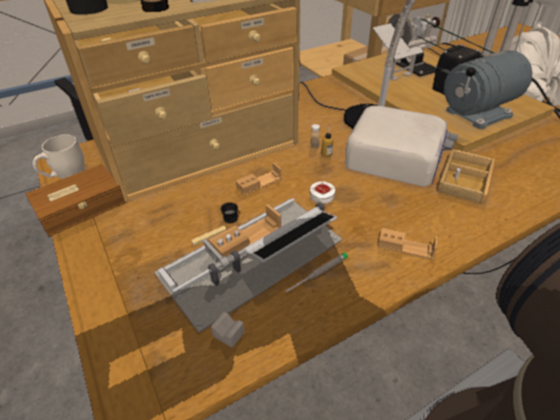

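View pics/top1.png

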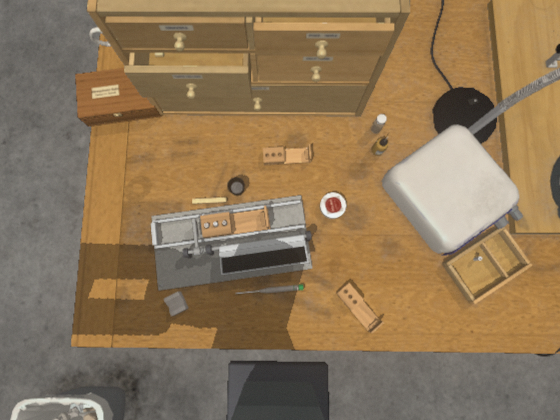

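The top view shows the chute: its board corners lie near (152,217), (305,198), (311,267) and (158,288). The loaded rack is in the channel, with its block at about (215,223) and its plate at about (267,217). The black treadle is at about (265,258). The two other racks lie outside the chute, so they are the decoys. I'll crop the chute to get finer pixel positions.

```bash
python3 - <<'E'
import pickle,cv2
o,d=pickle.load(open("d1.pkl","rb"))
im=d["top"]["image"][190:300,140:330,::-1]
cv2.imwrite("pics/crop1.png",cv2.resize(im,None,fx=4.2,fy=4.2,interpolation=cv2.INTER_CUBIC))
E
```

```text
(no output)
```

View pics/crop1.png

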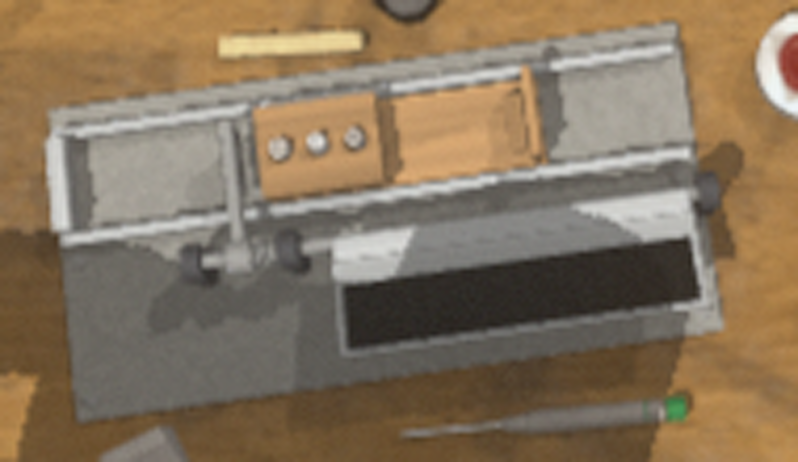

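The crop shows the board corners at (48,108), (678,25), (722,330) and (78,420). The block top has corners at (255,108), (265,200), (375,93) and (385,188). The plate's top rear edge runs from (533,68) to (545,158), and the gate is at about (232,170).

```bash
cat >h.py <<'E'
import numpy as np,pickle
def ray(c,uv,z):
    v=c["R"].T@np.linalg.inv(c["mtx"])@np.array([*uv,1.]);o=-c["R"].T@c["t"]
    return o+v*(z-o[2])/v[2]
def fit(loc,w):  # 2D rigid: w = R loc + t
    loc=np.array(loc,float);w=np.array(w)[:,:2];a=loc-loc.mean(0);b=w-w.mean(0)
    th=np.arctan2((a[:,0]*b[:,1]-a[:,1]*b[:,0]).sum(),(a*b).sum())
    R=np.array([[np.cos(th),-np.sin(th)],[np.sin(th),np.cos(th)]]);t=w.mean(0)-R@loc.mean(0)
    return th,R,t,w-(loc@R.T+t)
E
python3 - <<'E'
from h import *
o,d=pickle.load(open("d1.pkl","rb"));c=d["top"]
g=lambda p,z:ray(c,((p[0]+.5)/4.2-.5+140,(p[1]+.5)/4.2-.5+190),z)
th,R,t,r=fit([[.235,-.096],[-.1,-.096],[-.1,.068],[.235,.068]],[g(p,.004) for p in[(48,108),(678,25),(722,330),(78,420)]])
print(th,t,r*1e3)
q=lambda p,z:np.round(((g(p,z)[:2]-t)@R)*1e3,1)
for n,p,z in[("blkF",(255,108),.036),("blkF",(265,200),.036),("blkR",(375,93),.036),("blkR",(385,188),.036),("plate",(533,68),.05),("plate",(545,158),.05),("gate",(225,122),.035),("gatehub",(238,250),.05),("padL",(345,350),.07),("padR",(703,300),.07),("wallend",(65,240),.018),("wallinfeed",(690,152),.018)]:print(n,q(p,z))
np.savez("ch.npz",R=R,t=t,th=th)
for xy in [(-.075,-.004),(.068,-.004)]: print(xy,R@xy+t)
E
```

```text
1.7174462925053817 [0.52579613 0.03631102] [[-0.23385626  0.22752072]
 [-1.27344554 -0.09742849]
 [ 0.93213299  1.23905219]
 [ 0.57516881 -1.36914441]]
blkF [121.9 -74.7]
blkF [121.8 -27.2]
blkR [ 60.5 -74. ]
blkR [ 61.1 -25. ]
plate [-20.8 -73.1]
plate [-20.7 -27.2]
gate [137.9 -69.7]
gatehub [135.3  -2.4]
padL [86.  54.4]
padR [-86.5  53.9]
wallend [228.5 -23.2]
wallinfeed [-95.1 -24.7]
(-0.075, -0.004) [ 0.54071256 -0.03729944]
(0.068, -0.004) [0.5198167  0.10416562]
```

```bash
python3 - <<'E'
from h import *
o,_=pickle.load(open("d1.pkl","rb"));f=np.load("ch.npz")
T=o["ee_rot"]
for w in([.45,.45,.23],[*(f["R"]@[-.05,-.004]+f["t"]),.12]): print(w,np.round(T.T@(np.array(w)-o["ee_pos"])*1e3,1))
print(np.arctan2(T[1,0],T[0,0])-f["th"])
E
```

```text
[0.45, 0.45, 0.23] [-337.3 -109.9    0.8]
[np.float64(0.5370594373813926), np.float64(-0.012567789458622136), 0.12] [-526.2 -540.9  111.3]
1.1973661969588105
```

apply_moves(targets=[-337,-110,0,0.4,-337,-110,0,0.4,-337,-110,0,0.4,-337,-110,0,0.4,-337,-110,0,0.4,-337,-110,0,0.4,-337,-110,0,0.4,-337,-110,0,0.4,-337,-110,0,0.4,-526,-541,60,1.197,-526,-541,60,1.197,-526,-541,60,1.197,-526,-541,60,1.197,-526,-541,60,1.197,-526,-541,60,1.197,-526,-541,60,1.197,-526,-541,60,1.197,-526,-541,60,1.197,-526,-541,60,1.197,-526,-541,60,1.197], gripper=0)

```text
time_s: 1.82
ee_pos: [0.534, 0.0016, 0.1731]
ee_rot: [[-0.146, 0.989, 0.0], [0.989, 0.146, 0.0], [0.0, 0.0, -1.0]]
force: [1.5, 0.8, 0.2]
width: 0.0852
gripper_force: 0.0
```

apply_moves(targets=[0,0,0,0,0,0,0,0])

```text
time_s: 1.98
ee_pos: [0.534, 0.0014, 0.1729]
ee_rot: [[-0.143, 0.99, -0.001], [0.99, 0.143, -0.0], [0.0, -0.001, -1.0]]
force: [-0.4, -0.4, -0.5]
width: 0.0854
gripper_force: 0.0
```

```bash
python3 - <<'E'
from plant import get_obs, read_camera
import cv2,pickle
o=get_obs();c=read_camera("wrist");pickle.dump((o,c),open("w1.pkl","wb"))
cv2.imwrite("pics/w1.png",cv2.resize(c["image"][:,:,::-1],(784,588),interpolation=cv2.INTER_CUBIC))
E
```

```text
(no output)
```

View pics/w1.png

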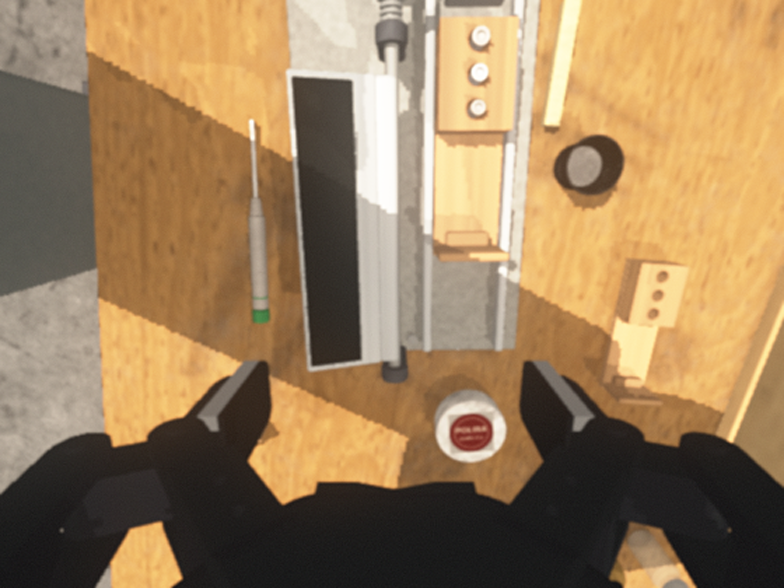

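The wrist view agrees with the top view. The plate's top edge is at about (435–512, 258), the block top has corners at (437,16), (518,17), (437,131) and (516,132), and the shaft runs along column 392. Next I'll cross-check the positions.

```bash
cat >>h.py <<'E'
def wristcam(o,c):
    H=np.array(c["hand_eye"]);Rw=o["ee_rot"]@H[:3,:3];tw=o["ee_rot"]@H[:3,3]+o["ee_pos"]
    return dict(R=Rw.T,t=-Rw.T@tw,mtx=c["mtx"])
E
python3 - <<'E'
from h import *
o,c=pickle.load(open("w1.pkl","rb"));f=np.load("ch.npz");w=wristcam(o,c)
for n,p,z in[("blkF",(437,16),.036),("blkF",(518,17),.036),("blkR",(437,131),.036),("blkR",(516,132),.036),("plate",(435,260),.05),("plate",(511,260),.05),("shaft",(392,60),.05),("shaft",(392,350),.05),("brdR",(515,348),.004)]:
    print(n,np.round((ray(w,((p[0]+.5)/1.4-.5,(p[1]+.5)/1.4-.5),z)[:2]-f["t"])@f["R"]*1e3,1))
T=o["ee_rot"];print(np.arctan2(T[1,0],T[0,0])-f["th"])
for xy in((-.05,-.004),):
  for z in(.07,.018): print(np.round(T.T@(np.array([*(f["R"]@xy+f["t"]),z])-o["ee_pos"])*1e3,1))
E
```

```text
blkF [125.1 -28.3]
blkF [124.4 -75.9]
blkR [ 61.8 -29.7]
blkR [ 61.  -79.3]
plate [-17.7 -28.8]
plate [-17.9 -77.9]
shaft [98.4 -1.7]
shaft [-80.1  -0.7]
brdR [-98. -99.]
-0.0036582971449981017
[-14.3   1.1 102.9]
[-14.3   1.1 154.9]
```

apply_moves(targets=[-14,1,40,0,-14,1,70,0,-14,1,98,0,-14,1,98,0,-14,1,98,0])

```text
time_s: 2.45
ee_pos: [0.5361, -0.0088, 0.0748]
ee_rot: [[-0.148, 0.989, -0.003], [0.989, 0.148, 0.0], [0.001, -0.003, -1.0]]
force: [-0.1, 0.7, 0.9]
width: 0.0855
gripper_force: 0.0
```

apply_moves(targets=[0,0,5,0,0,0,10,0,0,0,15,0,0,0,20,0,0,0,25,0,0,0,30,0,0,0,34,0,0,0,38,0,0,0,41,0,0,0,44,0,0,0,44,0,0,0,44,0,0,0,44,0])

```text
time_s: 3.53
ee_pos: [0.537, -0.0101, 0.0314]
ee_rot: [[-0.146, 0.989, -0.0], [0.989, 0.146, 0.0], [0.0, -0.0, -1.0]]
force: [-1.9, -0.8, 3.2]
width: 0.0855
gripper_force: 1.5
```

apply_moves(targets=[0,0,3,0,0,0,6,0,0,0,9,0,0,0,12,0,0,0,12,0,0,0,12,0])

```text
time_s: 4.03
ee_pos: [0.5373, -0.0101, 0.0192]
ee_rot: [[-0.147, 0.989, 0.0], [0.989, 0.147, -0.0], [-0.0, 0.0, -1.0]]
force: [1.0, 0.1, 4.0]
width: 0.0856
gripper_force: 1.7
```

```bash
python3 - <<'E'
from plant import get_obs, read_camera
from h import *
import cv2
f=np.load("ch.npz");o=get_obs();print((o["ee_pos"][:2]-f["t"])@f["R"],o["ee_pos"],o["force"])
a=read_camera("scene")["image"][170:330,150:360,::-1];b=read_camera("top")["image"][190:300,140:330,::-1]
a=cv2.resize(a,(395,300),interpolation=3);b=cv2.resize(b,(400,300),interpolation=3)
cv2.imwrite("pics/ab.png",np.hstack([a,b]))
w=read_camera("wrist")["image"][:,:,::-1];cv2.imwrite("pics/w2.png",w)
E
```

```text
[-0.04760669 -0.00459068] [ 0.53729405 -0.01011385  0.01917992] [1.02806808 0.05680986 3.99651189]
```

View pics/ab.png

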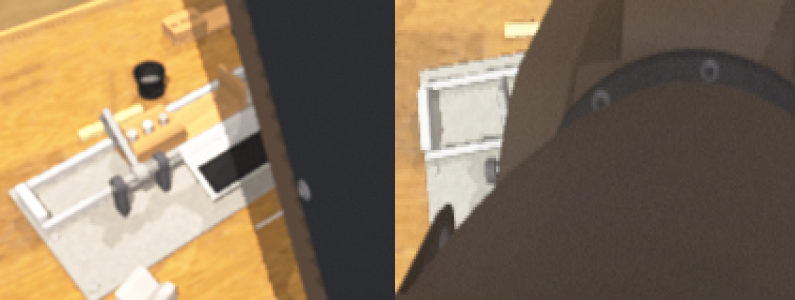

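View pics/w2.png

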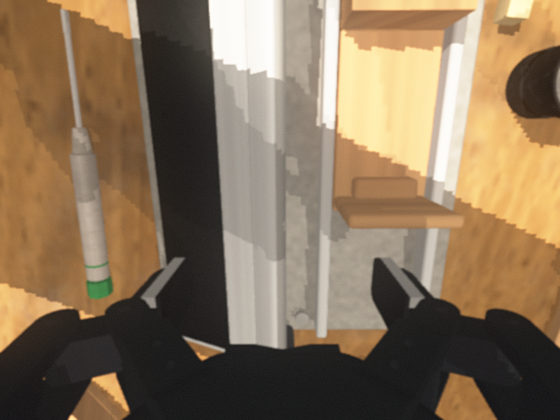

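The scene view shows the gate raised, with its tip at about crop (108,113). In the wrist view the left finger is on the pad, and the right finger is inside the channel behind the plate, which is at about (400,222). I'll check the gate angle.

```bash
python3 - <<'E'
from h import *
o,d=pickle.load(open("d1.pkl","rb"));c=d["scene"];f=np.load("ch.npz");R,t=f["R"],f["t"]
for p in((104,110),(120,158),(145,175)):
    uv=(150+p[0]/395*210,170+p[1]/300*160)
    v=c["R"].T@np.linalg.inv(c["mtx"])@np.array([*uv,1.]);C=-c["R"].T@c["t"]
    l=np.array([*((C[:2]-t)@R),C[2]]);m=np.array([*(v[:2]@R),v[2]])
    print(l+m*(.135-l[0])/m[0])
E
```

```text
[ 0.135      -0.05544968  0.08629764]
[ 0.135      -0.0384464   0.03213854]
[0.135      0.01026124 0.05028131]
```

apply_moves(targets=[0,0,1,0,0,0,2,0,0,0,3,0,0,0,3,0,0,0,3,0])

```text
time_s: 4.6
ee_pos: [0.537, -0.0101, 0.0163]
ee_rot: [[-0.147, 0.989, -0.0], [0.989, 0.147, -0.0], [0.0, -0.0, -1.0]]
force: [0.0, -0.9, 3.9]
width: 0.0852
gripper_force: 1.7
```

apply_moves(targets=[5,0,0,0,10,0,0,0,13,0,0,0,15,0,0,0,17,0,0,0,19,0,0,0,21,0,0,0,24,0,0,0,27,0,0,0,30,0,0,0,34,0,0,0,38,0,0,0,42,0,0,0,46,0,0,0,50,0,0,0,53,0,0,0,56,0,0,0,58,0,0,0,60,0,0,0,60,0,0,0])

```text
time_s: 6.27
ee_pos: [0.5282, 0.0496, 0.0163]
ee_rot: [[-0.147, 0.989, -0.0], [0.989, 0.147, 0.0], [0.0, -0.0, -1.0]]
force: [-2.0, -1.9, 3.1]
width: 0.0856
gripper_force: 1.8
```

```bash
python3 - <<'E'
from plant import get_obs, read_camera
from h import *
import cv2
f=np.load("ch.npz");o=get_obs();print((o["ee_pos"][:2]-f["t"])@f["R"],o["ee_pos"],o["force"]@np.array([np.cos(f["th"]),np.sin(f["th"]),0]),o["force"])
a=read_camera("scene")["image"][170:330,150:360,::-1];a=cv2.resize(a,(395,300),interpolation=3)
w=read_camera("wrist")["image"][:,:,::-1];cv2.imwrite("pics/w3.png",np.hstack([a,cv2.resize(w,(400,300))]))
E
```

```text
[ 0.01276211 -0.00430442] [0.52818949 0.04956513 0.01631155] -1.5958522029082793 [-2.03606528 -1.91391569  3.10647746]
```

View pics/w3.png

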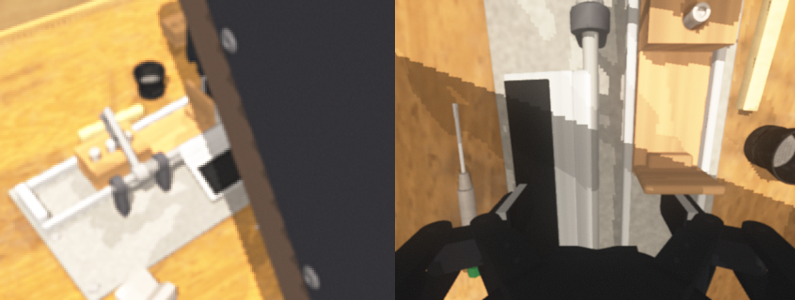

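The block is passing under the raised gate and the rack is square in the channel. I'll carry on, and slow down near the stop.

apply_moves(targets=[3,0,0,0,7,0,0,0,11,0,0,0,15,0,0,0,19,0,0,0,23,0,0,0,27,0,0,0,31,0,0,0,35,0,0,0,39,0,0,0,42,0,0,0,45,0,0,0,47,0,0,0,49,0,0,0,50,0,0,0,50,0,0,0])

```text
time_s: 7.7
ee_pos: [0.5208, 0.0989, 0.0163]
ee_rot: [[-0.147, 0.989, -0.0], [0.989, 0.147, -0.0], [-0.0, -0.0, -1.0]]
force: [-1.9, -1.8, 3.2]
width: 0.0854
gripper_force: 1.8
```

apply_moves(targets=[0.5,0,0,0,1,0,0,0,1.5,0,0,0,2,0,0,0,2.5,0,0,0,3,0,0,0,3,0,0,0,3,0,0,0])

```text
time_s: 8.37
ee_pos: [0.5205, 0.1016, 0.0163]
ee_rot: [[-0.146, 0.989, -0.0], [0.989, 0.146, -0.0], [-0.0, -0.0, -1.0]]
force: [-0.8, -4.6, 3.3]
width: 0.0853
gripper_force: 2.8
```

apply_moves(targets=[0.5,0,0,0,1,0,0,0,1,0,0,0,1,0,0,0])

```text
time_s: 8.7
ee_pos: [0.5204, 0.1026, 0.0163]
ee_rot: [[-0.146, 0.989, -0.0], [0.989, 0.146, -0.0], [-0.0, -0.0, -1.0]]
force: [-0.1, -4.7, 3.1]
width: 0.0852
gripper_force: 2.6
```

```bash
python3 - <<'E'
from plant import get_obs, read_camera
from h import *
import cv2
f=np.load("ch.npz");o=get_obs();print((o["ee_pos"][:2]-f["t"])@f["R"],o["force"])
a=read_camera("scene")["image"][170:330,150:360,::-1];a=cv2.resize(a,(395,300),interpolation=3)
w=read_camera("top")["image"][190:300,140:330,::-1];cv2.imwrite("pics/w4.png",np.hstack([a,cv2.resize(w,(400,300))]))
E
```

```text
[ 0.06638574 -0.00432621] [-0.13414762 -4.68398758  3.06333651]
```

View pics/w4.png

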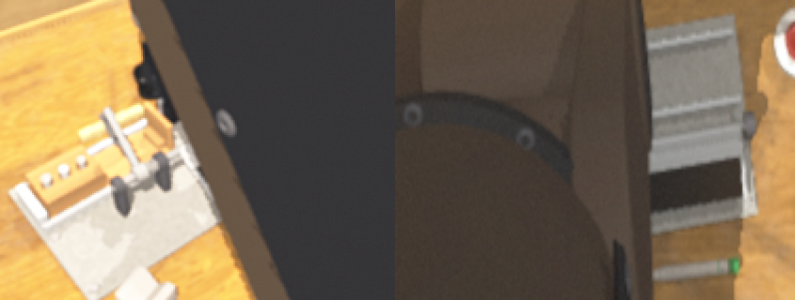

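The block is almost at the stop bar and the gate is still up. The force hasn't risen clearly, so I'll keep creeping forward until it does.

apply_moves(targets=[0.5,0,0,0,1,0,0,0,1.5,0,0,0,1.5,0,0,0,1.5,0,0,0])

```text
time_s: 9.22
ee_pos: [0.5202, 0.1042, 0.0163]
ee_rot: [[-0.146, 0.989, 0.0], [0.989, 0.146, -0.0], [-0.0, 0.0, -1.0]]
force: [-2.0, -3.9, 3.5]
width: 0.0852
gripper_force: 2.5
```

apply_moves(targets=[0.5,0,0,0,1,0,0,0,1.5,0,0,0,1.5,0,0,0,1.5,0,0,0])

```text
time_s: 9.63
ee_pos: [0.52, 0.1056, 0.0163]
ee_rot: [[-0.146, 0.989, -0.0], [0.989, 0.146, -0.0], [0.0, -0.0, -1.0]]
force: [-0.4, -5.3, 2.3]
width: 0.0853
gripper_force: 3.1
```

apply_moves(targets=[0.5,0,0,0,1,0,0,0,1.5,0,0,0,1.5,0,0,0,1.5,0,0,0])

```text
time_s: 10.05
ee_pos: [0.5202, 0.1061, 0.0165]
ee_rot: [[-0.145, 0.989, 0.001], [0.989, 0.145, -0.001], [-0.001, 0.0, -1.0]]
force: [1.0, -22.3, 4.6]
width: 0.0857
gripper_force: 12.2
```

apply_moves(targets=[0.5,0,0,0,1,0,0,0,1.5,0,0,0,1.5,0,0,0,1.5,0,0,0])

```text
time_s: 10.47
ee_pos: [0.5205, 0.1064, 0.0166]
ee_rot: [[-0.144, 0.99, 0.001], [0.99, 0.144, -0.001], [-0.001, 0.001, -1.0]]
force: [4.7, -40.9, 7.2]
width: 0.0852
gripper_force: 21.8
```

The force climbed to 41 N, so the rack is at the stop. I'll back off the plate, then lift.

apply_moves(targets=[-1,0,0,0,-2,0,0,0,-4,0,0,0,-8,0,0,0,-12,0,0,0,-12,0,-4,0,-12,0,-8,0,-12,0,-12,0,-12,0,-16,0,-12,0,-20,0,-12,0,-24,0,-12,0,-28,0,-12,0,-32,0,-12,0,-36,0,-12,0,-40,0,-12,0,-46,0,-12,0,-54,0,-12,0,-70,0,-12,0,-90,0,-12,0,-120,0])

```text
time_s: 12.13
ee_pos: [0.5199, 0.0965, 0.1362]
ee_rot: [[-0.146, 0.989, -0.003], [0.989, 0.146, -0.0], [0.0, -0.003, -1.0]]
force: [0.2, -0.9, -0.2]
width: 0.0849
gripper_force: 0.0
```

apply_moves(targets=[-40,0,-30,0,-80,0,-50,0,-120,0,-50,0,-160,0,-50,0,-200,0,-50,0,-220,0,-50,0,-220,0,-50,0,-220,0,-50,0])

```text
time_s: 12.8
ee_pos: [0.5533, -0.1222, 0.1867]
ee_rot: [[-0.144, 0.99, 0.0], [0.99, 0.144, 0.0], [0.0, 0.0, -1.0]]
force: [-0.6, 0.0, -0.3]
width: 0.0858
gripper_force: 0.0
```

```bash
python3 - <<'E'
from plant import get_obs, read_camera
from h import *
import cv2
o=get_obs();print(o["time_s"],o["ee_pos"],o["force"])
a=read_camera("scene")["image"][170:330,150:360,::-1];a=cv2.resize(a,(395,300),interpolation=3)
w=read_camera("top")["image"][190:300,140:330,::-1];cv2.imwrite("pics/w5.png",np.hstack([a,cv2.resize(w,(400,300),interpolation=3)]))
E
```

```text
12.8 [ 0.55334321 -0.12221674  0.18670193] [-0.58855467  0.02456657 -0.34274847]
```

View pics/w5.png

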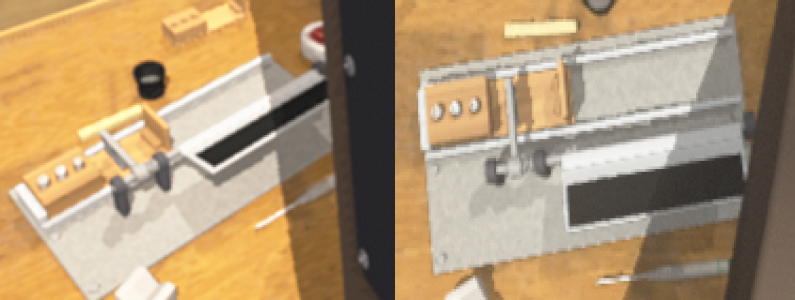

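The rack is against the end stop at about (425,108) in the top-view panel. The gate has dropped behind the block, between it and the plate. The collets are standing and the bystanders in view look undisturbed, so I'll hand the job in.

```bash
python3 -c "
from plant import sign_off
print(sign_off())"
```

```text
the job is handed in; nothing more can be done
None
```

I pushed the rack to the end stop while holding the gate open, then took the hand away and handed the job in. The last pictures show the gate shut behind the block and all three collets standing, but the hand-in gave no verdict.

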